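# Fold back the slide reader's bifold dust cover and unload its cassette

### The job

The slide reader has finished its run: unload it. Push the folding dust cover back by the black bar on its front edge until its two panels stand flat against each other and the catch holds them; then press the caught slide cassette down by its black dome so that it pops up, lift it out and stand it upright on the floor of the white enamel tray. Force nothing (firm finger pressure is enough), and leave the vial in the tray, the dropper bottle and the Petri dish where they are.

Things in the scene. Friction and masses are not known exactly. Their poses are not given: they have to be found in the camera images.
- reader: White bench-top slide reader, fixed, 190 (x) x 180 (y) x 110 (z) mm. Origin: centre of its underside; its front with the display faces -x, z up. Dark deck 85 mm above the origin. White rails along both sides of the deck: inner faces at y = +-78 mm, tops at z = 110 mm. The cassette bay's mouth is a 35 (x) x 55 (y) mm opening in the deck, centred at x = -15, y = 0 mm.
- cover_hinge (a point): Middle of the rear hinge line of the dust cover (along the reader's y), at x = 70, y = 0, z = 103 mm of the reader; axes as the reader's. Folded, the cover stands 68 mm high above this line and 15 mm in front of it, in the way of a gripper that points straight down at the bar: lean the tool so that the wrist is nearer the robot than the fingertips.
- cover_rear (a joint): Grey bifold dust cover, rear panel's angle, rad: 0 = shut (each panel slopes 0.2 rad, fold upwards); slope = 0.2 + value; 1.36 = end stop, panels upright, undersides together. Starts at 0 to 0.35, stays where it is left, needs 2 to 9 N at the bar (most at the start). A roller catch is ridden over from 1.28 to 1.33 with about 6 N more; past it the panels are held at 1.35.
- cover_front (a joint): Front panel of the cover, rad; always twice cover_rear. Both panels are 65 mm long, 148 wide, 4 thick. The front panel hangs on the rear panel's far edge; its own front edge runs in the side rails at the height of cover_hinge, so the cover rises like a tent as that edge is pushed back towards cover_hinge.
- cover_bar (a point): Middle of the black round push bar (8 mm thick, 90 mm long, along the reader's y) on the outer face of the front panel, 4 mm from its front edge. At panel slope a the bar's axis is (126 cos a + 11 sin a) mm in front (-x) of cover_hinge and (4 sin a + 11 cos a) mm above it; folded: 11 mm in front, 4 mm above. The point turns with the panel.
- bay (a joint): Push-push bay: spring carriage under the cassette, m, positive up. 0 to 0.001 = caught (start), -0.006 = pressed to its stop, 0.018 = released, popped up. From the start it needs 5 to 9 N; pressed to -0.005 or lower and let go, it rises to 0.018; pressed less, it stays caught. Pressed to the stop again from 0.018 and let go, it is caught again.
- cassette: Orange slide cassette, loose, upright in the bay: 30 (x) x 50 (y) mm, 64 mm high to its flat shoulder, with a black press dome (24 mm across, 6 mm high) on top; 0.06 to 0.11 kg. Origin: centre of its underside; axes as the reader's. Caught, the shoulder is flush with the deck (nothing to grip); popped up, it stands 18 mm above the deck.
- cassette_dome (a point): Top of the cassette's black dome, 70 mm above its underside; about 7 mm above the deck when caught.
- tray: Open white enamel tray, fixed, 90 (x) x 170 (y) x 16 mm high, walls and floor 3 mm thick. Origin: centre of its underside; z up. A vial stands in its +y end; the -y half is free.
- vial_3: Loose screw-cap vial with blue cap, 23 mm across, 58 mm high, standing in the tray's +y end; leave it. Origin: centre of its underside.
- iodine_dropper: Loose dropper bottle with black top, 33 mm across, 96 mm high, on the bench left of the tray; leave it. Origin: centre of its underside.
- petri_1: Loose clear Petri dish, 62 mm across, 15 mm high, on the bench left of the tray; leave it. Origin: centre of its underside.

How it is judged:
On the way, in this order (a step that is already met when the one before it is completed fails the run):
1. the dust cover is folded flat and has passed its roller catch (value of joint cover_rear above 1.335 rad), for 0.3 s.
2. the cassette is released and popped up, with the cover still folded (value of joint bay above 0.014 m and value of joint cover_rear above 1.335 rad), for 0.2 s.
At the end, for the whole second after the job is handed in: The cover is folded flat and held behind its catch (joint cover_rear above 1.335); the cassette stands upright (within 0.1 rad) on the floor of the tray (underside less than 7 mm above the tray's underside, origin inside the walls), at rest; the vial still stands upright (value of joint cover_rear above 1.335 rad and x of cassette in the frame of tray between -0.042 and 0.042 m and y of cassette in the frame of tray between -0.082 and 0.082 m and z of cassette in the frame of tray below 0.007 m and angle between cassette's own z axis and vertical below 0.1 rad and linear speed of cassette below 0.02 m/s and angle between vial_3's own z axis and vertical below 0.15 rad); the robot touches nothing.
It fails at once if the reader or its cover is pushed with more than 40 N (contact force between any of the fingers, the arm and reader above 40 N).
It fails at once if the cassette is pressed into its bay or against the reader with more than 40 N (contact force between cassette and reader above 40 N).
It fails at once if the vial is moved by more than 30 mm or tipped over (distance of vial_3 from where it was at the start of the episode above 0.03 m or angle between vial_3's own z axis and vertical above 0.6 rad).
It fails at once if the dropper bottle is moved by more than 30 mm or tipped over (distance of iodine_dropper from where it was at the start of the episode above 0.03 m or angle between iodine_dropper's own z axis and vertical above 0.6 rad).
It fails at once if the Petri dish is moved by more than 30 mm (distance of petri_1 from where it was at the start of the episode above 0.03 m).
It also fails if it takes over 45 s, if anything falls off the work surface, if the arm or the gripper's body presses on something with over 40 N, if the wrist force passes 120 N, or if a joint passes its speed limit or range.

### The arm

A 6-joint arm with a two-finger parallel gripper is mounted at the origin on a cart in front of the work surface, level with it; the furniture and walls round the work are solid. World frame = base frame: x ahead of the robot, y to its left, z up, the work surface at z = 0. Lengths are in m, angles in rad, forces in N, time in s.
With the tool pointing down it reaches from about 0.275 to 0.75 m from the base axis. Payload 10.2 kg.
Tool frame: the origin (TCP) lies on the centre line of the jaws, within the pads' length; the fingertips stand 22 mm ahead of it and the grasp point (between the pads) lies 3 mm ahead of it (bot.tip_extent is the distance from the TCP to the fingertips, in m); z points along the fingers, y is the line along which they close (so a half turn about z gives the same grasp; the last joint's range is limited). The gripper opens to 85 mm and grips with 20 to 120 N. Pads are 22 mm wide; open, the fingers measure 114 mm over their backs; the gripper's body (76 mm by 85 mm) begins 54 mm behind the grasp point. The pads swing forward as they close: fully open they stand 13 mm farther back than shut.
Start: joints at [-1.535, 0.313, 1.498, -0, 1.331, -0.223], TCP at [0.134, -0.508, 0.253] pointing down, gripper open.
Joint ranges: [-2.94, 2.94], [-0.97, 2.17], [0.19, 2.56], [-1.23, 4.37], [0.02, 3.11], [-2.88, 2.88]. Speed limits (rad/s): [2.39, 2.39, 3.01, 3.14, 3.14, 3.14].

### API

Orientations are given as a rotation vector (axis times angle).
In Python, from cell import bot gives the robot as it stands.
- The arm moves only by the tool step_arm, never from a script. Its argument "deltas" is a list of rows, each a list of 4 numbers: the shift along the tool's x, y, z in mm, then the turn about the tool's z in degrees. In form: [[tx, ty, tz, spin], ...]. A call has 1 to 20 rows; each row shifts and turns the commanded pose from where the row before left it, along the tool's axes as they then stand; what a row does not reach is not made up. A row lasts 1/8 s, in which the tool goes at most 62.5 mm and 10.7 degrees, less where a joint would pass 70% of its speed; a pose out of reach is approached as far as the arm can. A call with a gripper value outside its range is refused whole. "gripper" is the finger opening in mm, from 0 to 85.4, set as the call begins (left out, the last holds). The fingers move at their own pace and stop on an object; the grip force is fixed at half the most. Time passes only in rows, so rows that do not move let the fingers close. It gives the time, the measured TCP pose, the force, the opening and the grip force at its end, in the units of the state.
- bot.get_obs(): the state, without advancing time (a new reading comes with each control period).
- bot.capture(name): name is "side" or "top" or "wrist"; returns a dict with "frame" (480x640x3 uint8, blue, green, red), "range_z" (480x640 float32, m along the optical axis (not along the pixel's ray), 0 where there is no reading), "fx", "fy", "cx", "cy" (pixels), "k1" (the pictures are not rectified: a ray, as slopes to the right and down, at radius r is drawn at 1 + k1 r^2 times it, then the intrinsics apply), "T" (4x4, takes a point from camera to world coordinates). Camera axes: x right, y down, z forward; pixel columns grow to the right and rows downward; lengths in m; the calibration is good to about 2 mm. A picture is of the moment at which its call begins.
- bot.hand_in(): hands the job in; it is judged then, once.
Trained networks look in a picture, given as the dict that the camera call returned (one of the last four; its "shot" number tells which), for a name from the list of things; names that differ only in an ending like _2 or _b are one class to them, and where a whole thing is asked for, a point or a joint stands for the part that bears it (a point fixed in the world has none). Each returns a list of dicts, best first, with "conf" (0 to 1); they miss things now and then, are a little off and sometimes report something else, mostly with a low value. They report only what shows in the picture. A call takes as long as a camera call.
- bot.spot_in(picture, thing): "centre" ([row, column] in pixels, amid what is visible of it).
- bot.landmark_of(picture, thing): "centre" ([row, column] in pixels: a listed point, or the origin of a listed thing).
The state is a dict: "time_s": time; "joint_pos": joint angles; "qd": joint speeds; "joint_efforts": joint torques, N m; "position": TCP position; "ee_rot": TCP orientation; "contact_force": force on the tool from outside, world axes, zero at the start; "torque": the same for the moment, N m; "gripper_width": opening from 0.0 (shut) to 1.0 (fully open); "grip_force": force on a finger pad.
Only numpy, scipy, OpenCV 4.12 (cv2) and the standard library are available. Lean on these libraries where they do the work, as an engineer would, in place of code of your own. Each camera call takes 0.05 s, during which the arm holds its last target. There are 200 camera calls.

## Working session

There is one attempt and no reset: what is moved stays moved. The work goes in short steps, Python scripts to look and compute and a tool call to move; the robot and the scene stay as the last step left them, time stands still between calls to the robot, and variables do not carry over. Pictures are saved under pics/ and viewed, at most 12 in all, crops included, and the job is handed in when it is done.

Besides the shell and the picture viewer there is one more tool, called after "Call:" as name([rows], argument=value, ...), one row to a line, values as JSON. step_arm: Moves the arm, as the interface text tells. Its arguments: {"type":"object","properties":{"deltas":{"type":"array"},"gripper":{"type":"number"}},"required":["deltas"]}

```bash
mkdir -p pics
cat > h.py <<'E'
import numpy as np, cv2
from cell import bot
from scipy.spatial.transform import Rotation as R
def ray(p,rc):
    K=np.array([[p["fx"],0,p["cx"]],[0,p["fy"],p["cy"]],[0,0,1.]])
    u=cv2.undistortPoints(np.array([[[rc[1],rc[0]]]],float),K,np.array([p["k1"],0,0,0.]))[0,0]
    return np.array([u[0],u[1],1.])
def w(p,c): return (p["T"]@np.append(c,1))[:3]
def world(p,rc):
    r,c=int(round(rc[0])),int(round(rc[1]))
    a=p["range_z"][max(r-2,0):r+3,max(c-2,0):c+3]; a=a[a>0]
    return w(p,ray(p,rc)*np.median(a)) if a.size else None
def atz(p,rc,z):
    d=p["T"][:3,:3]@ray(p,rc); o=p["T"][:3,3]; return o+d*(z-o[2])/d[2]
E
python3 - <<'E'
from h import *
np.set_printoptions(precision=4,suppress=True)
o=bot.get_obs();print(o["position"],o["ee_rot"],R.from_rotvec(o["ee_rot"]).as_matrix())
ims=[]
for n in("top","side"):
    p=bot.capture(n);ims.append(p["frame"])
    cv2.imwrite(f"pics/{n}0.png",p["frame"])
    print(n,p["T"][:3,3],p["T"][:3,2])
    for t in "reader cover_hinge cover_bar cassette_dome tray vial_3 iodine_dropper petri_1".split():
        for f in("spot_in","landmark_of"):
            try:
                for d in getattr(bot,f)(p,t)[:1]: print(t,f,np.round(d["centre"]),round(d["conf"],2),world(p,d["centre"]))
            except Exception as e: print(t,f,e)
E
```

```text
[ 0.1343 -0.5073  0.2527] [-3.114  -0.4052 -0.0002] [[ 0.9667  0.2559 -0.    ]
 [ 0.2559 -0.9667  0.0013]
 [ 0.0003 -0.0013 -1.    ]]
top [0.3473 0.0327 1.2171] [ 0.1754  0.011  -0.9844]
reader spot_in [210. 450.] 0.7 [ 0.6017 -0.1911  0.1234]
reader landmark_of [214. 443.] 0.68 [ 0.5946 -0.1779  0.1205]
cover_hinge spot_in [211. 450.] 0.64 [ 0.6007 -0.1898  0.1227]
cover_hinge landmark_of [170. 451.] 0.9 [ 0.6869 -0.1978  0.1068]
cover_bar spot_in [214. 453.] 0.96 [ 0.5949 -0.1973  0.1204]
cover_bar landmark_of [230. 455.] 0.66 [ 0.5651 -0.2011  0.1154]
cassette_dome landmark_of [310. 219.] 0.6 [0.4124 0.2676 0.0157]
tray landmark_of [307. 398.] 0.9 [ 0.4218 -0.1016  0.0028]
vial_3 spot_in [315. 372.] 0.61 [ 0.4027 -0.0434  0.0588]
vial_3 landmark_of [316. 372.] 0.48 [ 0.3998 -0.0431  0.0583]
iodine_dropper spot_in [305. 268.] 0.69 [0.4186 0.1605 0.0718]
iodine_dropper landmark_of [317. 372.] 0.58 [ 0.3993 -0.0452  0.0478]
petri_1 spot_in [309. 218.] 0.87 [0.413  0.2694 0.0148]
petri_1 landmark_of [311. 220.] 0.66 [0.4103 0.2666 0.0158]
side [ 0.3402 -0.9097  0.5015] [ 0.1906  0.8975 -0.3977]
reader spot_in [312. 400.] 0.97 [ 0.586  -0.2897  0.101 ]
reader landmark_of [334. 396.] 0.72 [ 0.5808 -0.2894  0.0637]
cover_hinge spot_in [310. 401.] 0.96 [ 0.5863 -0.2896  0.1043]
cover_hinge landmark_of [275. 442.] 0.73 [ 0.6895 -0.2012  0.1037]
cover_bar spot_in [273. 387.] 0.72 [ 0.5954 -0.2019  0.1187]
cover_bar landmark_of [279. 368.] 0.78 [ 0.5768 -0.1586  0.0892]
tray spot_in [322. 280.] 0.56 [ 0.4299 -0.1231  0.0027]
tray landmark_of [322. 274.] 0.76 [ 0.4201 -0.1197  0.0022]
vial_3 landmark_of [306. 262.] 0.56 [ 0.405  -0.0639  0.0043]
iodine_dropper spot_in [242. 256.] 0.61 [0.4168 0.1539 0.0402]
iodine_dropper landmark_of [256. 258.] 0.61 [0.42   0.1519 0.0058]
petri_1 spot_in [313. 400.] 0.6 [ 0.5852 -0.2899  0.0997]
```

View pics/top0.png

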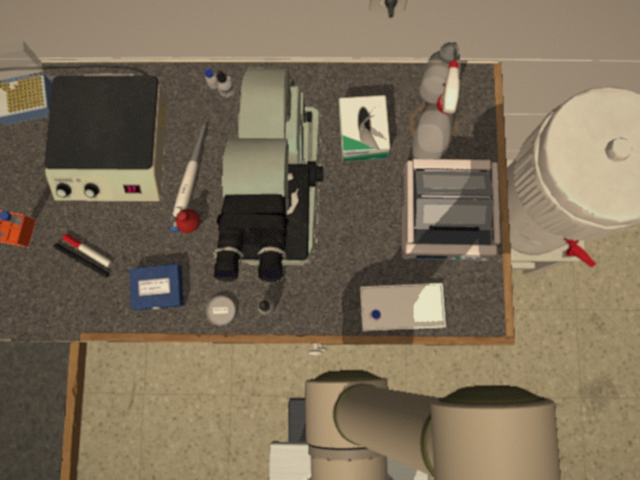

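View pics/side0.png

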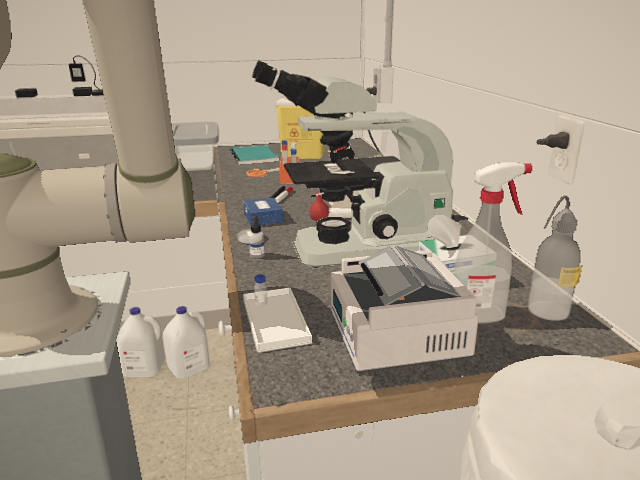

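Run:
```python
from h import *
np.set_printoptions(precision=4,suppress=True)
p=bot.capture("top")
K=np.array([[p["fx"],0,p["cx"]],[0,p["fy"],p["cy"]],[0,0,1.]])
rr,cc=np.mgrid[0:480,0:640]
u=cv2.undistortPoints(np.stack([cc,rr],-1).reshape(-1,1,2).astype(float),K,np.array([p["k1"],0,0,0.])).reshape(-1,2)
P=np.c_[u,np.ones(len(u))]*p["range_z"].reshape(-1,1)
W=P@p["T"][:3,:3].T+p["T"][:3,3]; ok=p["range_z"].ravel()>0
def box(x0,x1,y0,y1,z0,z1): return W[ok&(W[:,0]>x0)&(W[:,0]<x1)&(W[:,1]>y0)&(W[:,1]<y1)&(W[:,2]>z0)&(W[:,2]<z1)]
b=box(.45,.73,-.32,-.07,.075,.2); print("reader",len(b),cv2.minAreaRect(b[:,:2].astype(np.float32)*1000))
b2=box(.45,.73,-.32,-.07,.104,.118); print("rails",cv2.minAreaRect(b2[:,:2].astype(np.float32)*1000))
t=box(.33,.49,-.24,.0,.0095,.022); print("tray",len(t),cv2.minAreaRect(t[:,:2].astype(np.float32)*1000))
Wi=W.reshape(480,640,3)
for c in(440,455,470):
  print(c,[(r,*np.round(Wi[r,c]*1000).astype(int)) for r in range(160,262,4)])
c=p["frame"][150:340,350:510]; cv2.imwrite("pics/crop0.png",cv2.resize(c,None,fx=3.1,fy=3.1,interpolation=cv2.INTER_CUBIC))
```

```text
reader 8830 ((625.3811645507812, -199.75820922851562), (180.7319793701172, 208.7342529296875), 89.47216033935547)
rails ((625.672607421875, -199.86167907714844), (180.8961639404297, 169.62245178222656), 89.62672424316406)
tray 429 ((422.40533447265625, -109.77803039550781), (90.36457061767578, 170.8419952392578), 2.9909753799438477)
440 [(160, np.int64(708), np.int64(-177), np.int64(105)), (164, np.int64(700), np.int64(-177), np.int64(104)), (168, np.int64(694), np.int64(-178), np.int64(97)), (172, np.int64(681), np.int64(-176), np.int64(112)), (176, np.int64(672), np.int64(-175), np.int64(115)), (180, np.int64(664), np.int64(-174), np.int64(116)), (184, np.int64(654), np.int64(-173), np.int64(122)), (188, np.int64(645), np.int64(-172), np.int64(126)), (192, np.int64(636), np.int64(-171), np.int64(129)), (196, np.int64(628), np.int64(-171), np.int64(130)), (200, np.int64(620), np.int64(-171), np.int64(130)), (204, np.int64(612), np.int64(-171), np.int64(129)), (208, np.int64(605), np.int64(-171), np.int64(128)), (212, np.int64(599), np.int64(-172), np.int64(119)), (216, np.int64(591)
[... 2652 characters left out ...]
29), np.int64(126)), (212, np.int64(598), np.int64(-229), np.int64(122)), (216, np.int64(591), np.int64(-230), np.int64(119)), (220, np.int64(584), np.int64(-230), np.int64(117)), (224, np.int64(577), np.int64(-231), np.int64(113)), (228, np.int64(567), np.int64(-228), np.int64(123)), (232, np.int64(567), np.int64(-238), np.int64(81)), (236, np.int64(558), np.int64(-237), np.int64(85)), (240, np.int64(550), np.int64(-236), np.int64(87)), (244, np.int64(542), np.int64(-236), np.int64(84)), (248, np.int64(534), np.int64(-235), np.int64(88)), (252, np.int64(526), np.int64(-235), np.int64(86)), (256, np.int64(522), np.int64(-241), np.int64(63)), (260, np.int64(522), np.int64(-254), np.int64(7))]
```

View pics/crop0.png

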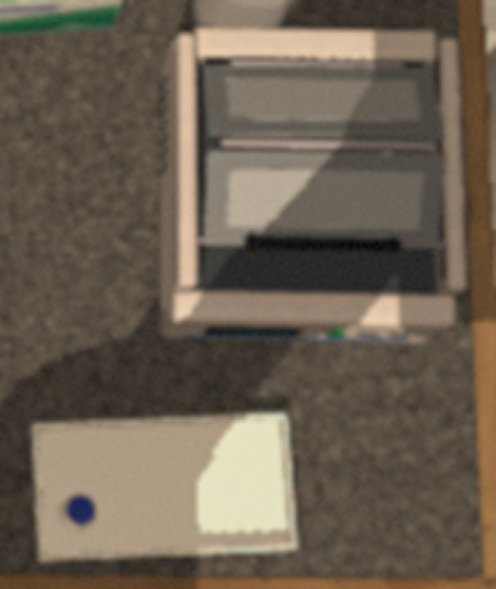

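Top view: reader centre is about (0.616, -0.200) with its yaw near 0. The bar (crop rows ~242) is at x≈0.567, z≈0.115, which gives a slope of about 0.42. The tray is at (0.422, -0.110) with about 3° yaw, and the vial at its +y end. The tool can't be tilted through this interface. I'll therefore turn the open gripper along x, so the leading finger pushes the bar well ahead of the body.

Call:
step_arm([
  [41,-21,0,0],
  [41,-21,0,0],
  [41,-21,0,0],
  [41,-21,0,0],
  [41,-21,0,0],
  [41,-21,0,0],
  [41,-21,0,0],
  [41,-21,0,0],
  [41,-21,0,0],
  [41,-21,0,0],
  [0,0,0,-9.4],
  [0,0,0,-9.4],
  [0,0,0,-9.4],
  [0,0,0,-9.4],
  [0,0,0,-9.4],
  [0,0,0,-9.4],
  [0,0,0,-9.4],
  [0,0,0,-9.4],
], gripper=85.4)

```text
time_s: 4.0
position: [0.4769, -0.1996, 0.2533]
ee_rot: [-2.215, -2.228, -0.0]
contact_force: [-0.2, -0.5, 0.1]
gripper_width: 0.998
grip_force: 0.0
```

Run:
```python
from h import *
np.set_printoptions(precision=4,suppress=True)
o=bot.get_obs();print(o["time_s"],o["position"],R.from_rotvec(o["ee_rot"]).as_matrix(),o["joint_pos"],o["contact_force"],o["gripper_width"],bot.tip_extent)
p=bot.capture("side");c=p["frame"][100:400,180:520];cv2.imwrite("pics/s1.png",cv2.resize(c,None,fx=2,fy=2))
```

```text
4.0 [ 0.4769 -0.1996  0.2533] [[-0.0059  1.     -0.    ]
 [ 1.      0.0059  0.    ]
 [ 0.     -0.     -1.    ]] [-0.6232  0.2953  1.5214  0.      1.3249 -0.6291] [-0.2084 -0.4653  0.1216] 0.998475833352686 0.022
```

View pics/s1.png

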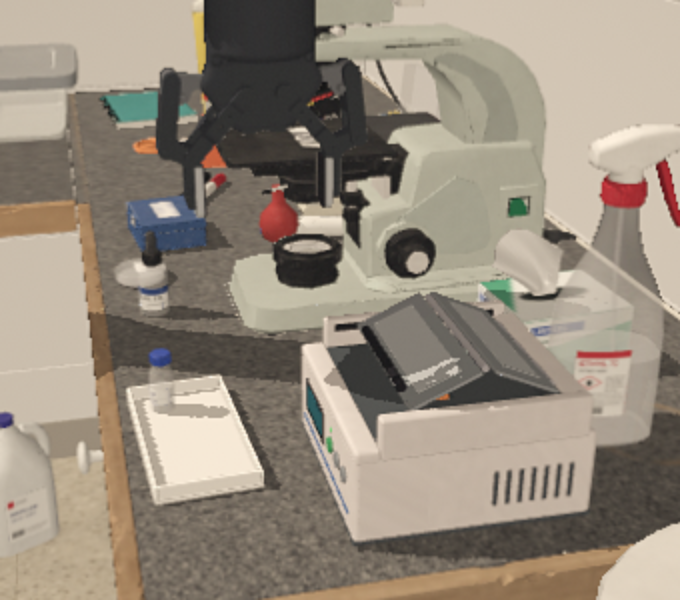

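The side crop shows the knuckles of the open gripper (columns 160–365) bulging past the fingertips (190–340), so pushing with an open finger would foul the folded panel. Instead I'll shut the gripper, turn it so it is thin along x, and measure the clearance between fingertips and body.

Call:
step_arm([
  [0,0,0,10],
  [0,0,0,10],
  [0,0,0,10],
  [0,0,0,10],
  [0,0,0,10],
  [0,0,0,10],
  [0,0,0,10],
  [0,0,0,10],
  [0,0,0,10],
  [0,0,0,0.3],
], gripper=0)

```text
time_s: 5.3
position: [0.4769, -0.1996, 0.2533]
ee_rot: [-3.142, 0.008, 0.0]
contact_force: [0.5, -0.2, -0.0]
gripper_width: -0.005
grip_force: 0.0
```

Run:
```python
from h import *
np.set_printoptions(precision=4,suppress=True)
o=bot.get_obs();print(o["time_s"],o["position"],R.from_rotvec(o["ee_rot"]).as_matrix(),o["joint_pos"],o["gripper_width"],bot.tip_extent)
p=bot.capture("side")
K=np.array([[p["fx"],0,p["cx"]],[0,p["fy"],p["cy"]],[0,0,1.]])
rr,cc=np.mgrid[0:480,0:640]
u=cv2.undistortPoints(np.stack([cc,rr],-1).reshape(-1,1,2).astype(float),K,np.array([p["k1"],0,0,0.])).reshape(-1,2)
W=(np.c_[u,np.ones(len(u))]*p["range_z"].reshape(-1,1))@p["T"][:3,:3].T+p["T"][:3,3]-o["position"]
W=W[(p["range_z"].ravel()>0)&(np.abs(W[:,0])<.08)&(np.abs(W[:,1])<.08)]
for z in np.arange(-.1,.03,.006):
    b=W[np.abs(W[:,2]+z)<.003]
    if len(b): print("along tool z %.3f"%z,len(b),"x",np.percentile(b[:,0],[2,98]),"y",np.percentile(b[:,1],[2,98]))
q=p["frame"][100:300,220:420];cv2.imwrite("pics/s2.png",cv2.resize(q,None,fx=3,fy=3))
```

```text
5.3 [ 0.4769 -0.1996  0.2533] [[ 1.     -0.0054 -0.    ]
 [-0.0054 -1.      0.    ]
 [-0.     -0.     -1.    ]] [-0.6232  0.2953  1.5214  0.      1.3249  0.953 ] -0.004514189636926988 0.022
along tool z -0.100 88 x [-0.0141  0.0078] y [-0.0399 -0.0161]
along tool z -0.094 105 x [-0.0132  0.0072] y [-0.0424  0.017 ]
along tool z -0.088 128 x [-0.0141  0.0086] y [-0.044   0.0332]
along tool z -0.082 180 x [-0.0214  0.0165] y [-0.0461  0.0206]
along tool z -0.076 146 x [-0.0216  0.0162] y [-0.0532  0.0078]
along tool z -0.070 187 x [-0.0209  0.0153] y [-0.0625  0.0064]
along tool z -0.064 149 x [-0.0188  0.0136] y [-0.0634  0.0098]
along tool z -0.058 119 x [-0.0189  0.0087] y [-0.0606  0.0124]
along tool z -0.052 104 x [-0.019   0.0084] y [-0.0554  0.0147]
along tool z -0.046 116 x [-0.0189  0.0089] y [-0.0504  0.0129]
along tool z -0.040 71 x [-0.0174  0.0095] y [-0.0464 -0.0027]
along tool z -0.034 82 x [-0.0143  0.009 ] y [-0.0408  0.0277]
along tool z -0.028 92 x [-0.0153  0.0085] y [-0.0366  0.0239]
along tool z -0.022 44 x [-0.0153  0.008 ] y [-0.0319  0.024 ]
along tool z -0.016 46 x [-0.0132  0.0084] y [-0.0175  0.0038]
along tool z -0.010 66 x [-0.0131  0.0086] y [-0.0157  0.0033]
along tool z -0.004 69 x [-0.0131  0.0083] y [-0.0156  0.0043]
along tool z 0.002 66 x [-0.013   0.0083] y [-0.016  0.004]
along tool z 0.008 68 x [-0.013   0.0083] y [-0.0151  0.0059]
along tool z 0.014 52 x [-0.013   0.0081] y [-0.015  -0.0017]
along tool z 0.020 43 x [-0.0126  0.0081] y [-0.0094 -0.003 ]
```

View pics/s2.png

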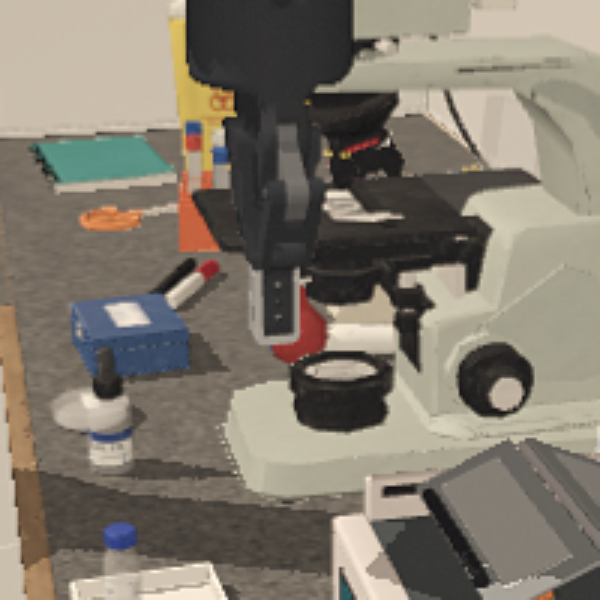

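The shut gripper clears: it stays within about ±19 mm in x up to 80 mm behind the TCP, and the folded cover's top only reaches about 46 mm behind it. Now I'll lower and push.

Call:
step_arm([
  [0,0,43,0],
  [0,0,43,0],
  [0,0,42,0],
  [25,0,0,0],
  [25,0,0,0],
  [14,0,0,0],
  [6,0,0,0],
  [6,0,0,0],
  [6,0,0,0],
  [6,0,0,0],
])

```text
time_s: 6.6
position: [0.5648, -0.2, 0.125]
ee_rot: [-3.141, 0.007, 0.002]
contact_force: [-2.6, -0.2, -1.5]
gripper_width: 0.001
grip_force: 1.0
```

Call:
step_arm([
  [8,0,0,0],
  [8,0,0,0],
  [8,0,0,0],
  [8,0,0,0],
  [8,0,0,0],
  [8,0,0,0],
  [8,0,0,0],
  [8,0,0,0],
  [6,0,0,0],
  [6,0,0,0],
])

```text
time_s: 7.85
position: [0.6413, -0.2004, 0.1253]
ee_rot: [-3.142, 0.007, 0.0]
contact_force: [-0.9, -0.0, -0.1]
gripper_width: -0.004
grip_force: 0.3
```

Call:
step_arm([
  [3,0,0,0],
  [3,0,0,0],
  [3,0,0,0],
  [3,0,0,0],
])

```text
time_s: 8.35
position: [0.6531, -0.2004, 0.1253]
ee_rot: [-3.142, 0.007, -0.0]
contact_force: [-0.7, -0.3, -0.4]
gripper_width: -0.003
grip_force: 0.3
```

Call:
step_arm([
  [2,0,0,0],
  [1.5,0,0,0],
  [0,0,0,0],
])

```text
time_s: 8.72
position: [0.6567, -0.2004, 0.1254]
ee_rot: [3.141, -0.007, 0.001]
contact_force: [-0.8, -0.8, -0.4]
gripper_width: 0.001
grip_force: 0.0
```

Run:
```python
from h import *
p=bot.capture("side");q=p["frame"][180:380,300:500];cv2.imwrite("pics/s3.png",cv2.resize(q,None,fx=3,fy=3))
```

```text
(no output)
```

View pics/s3.png

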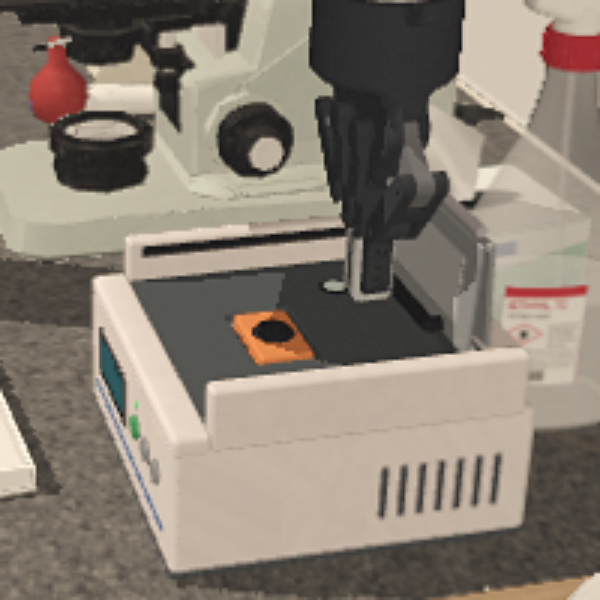

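The cover is nearly upright with the finger on the bar (crop ~385,290), and the cassette with its dome shows at (272,335). I'll push on gently.

Call:
step_arm([
  [1,0,0,0],
  [1,0,0,0],
  [1,0,0,0],
])

```text
time_s: 9.15
position: [0.6596, -0.2004, 0.1253]
ee_rot: [3.142, -0.007, 0.001]
contact_force: [-0.9, 0.7, 0.2]
gripper_width: -0.003
grip_force: 0.0
```

Call:
step_arm([
  [1,0,0,0],
  [1,0,0,0],
])

```text
time_s: 9.4
position: [0.6615, -0.2005, 0.1253]
ee_rot: [3.142, -0.007, -0.0]
contact_force: [-0.3, 0.2, 0.0]
gripper_width: 0.0
grip_force: 0.2
```

Call:
step_arm([
  [1.5,0,0,0],
  [1.5,0,0,0],
])

```text
time_s: 9.65
position: [0.6632, -0.2005, 0.125]
ee_rot: [-3.141, 0.007, 0.007]
contact_force: [-12.9, 0.1, 5.2]
gripper_width: 0.001
grip_force: 6.5
```

Run:
```python
from h import *
np.set_printoptions(precision=4,suppress=True)
p=bot.capture("top")
K=np.array([[p["fx"],0,p["cx"]],[0,p["fy"],p["cy"]],[0,0,1.]])
rr,cc=np.mgrid[0:480,0:640]
u=cv2.undistortPoints(np.stack([cc,rr],-1).reshape(-1,1,2).astype(float),K,np.array([p["k1"],0,0,0.])).reshape(-1,2)
W=(np.c_[u,np.ones(len(u))]*p["range_z"].reshape(-1,1))@p["T"][:3,:3].T+p["T"][:3,3]
for y0,y1 in((-.27,-.24),(-.16,-.13)):
  S=W[(W[:,1]>y0)&(W[:,1]<y1)&(W[:,0]>.6)&(W[:,0]<.74)]
  for z in(.16,.15,.14,.13,.12,.11): 
    b=S[np.abs(S[:,2]-z)<.005]
    if len(b): print(y0,z,len(b),np.percentile(b[:,0],[0,50,100]))
  print("top",np.percentile(S[:,2],[99,100]))
for t in("cover_hinge","cover_bar","cassette_dome"):
  for d in bot.landmark_of(p,t)[:2]: print(t,d["centre"],d["conf"],world(p,d["centre"]),atz(p,d["centre"],.092))
q=p["frame"][150:270,390:510];cv2.imwrite("pics/t4.png",cv2.resize(q,None,fx=5,fy=5,interpolation=cv2.INTER_CUBIC))
```

```text
top [0.4133 0.4155]
-0.16 0.16 30 [0.6822 0.6844 0.6911]
-0.16 0.15 14 [0.6816 0.6828 0.6845]
-0.16 0.14 18 [0.6811 0.6828 0.6836]
-0.16 0.13 24 [0.6805 0.7375 0.7399]
-0.16 0.12 32 [0.6809 0.7358 0.74  ]
-0.16 0.11 33 [0.6819 0.7337 0.7397]
top [0.4253 0.4272]
cover_bar [310.0, 220.0] 0.44 [0.4117 0.2665 0.0138] [0.4075 0.2513 0.092 ]
```

View pics/t4.png

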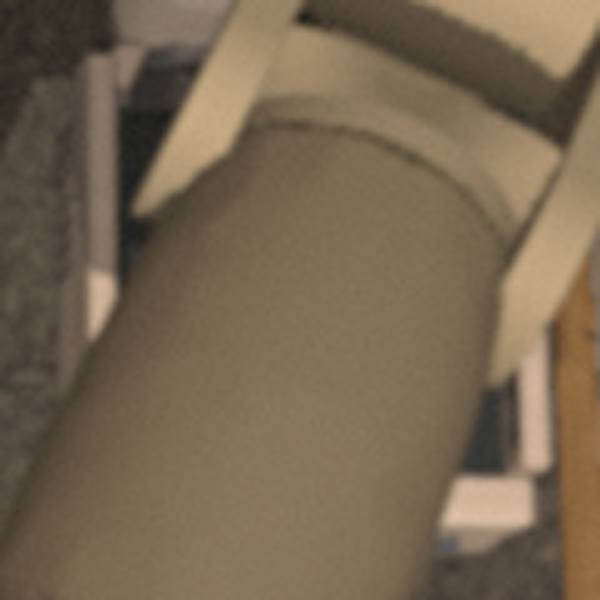

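The top view is mostly hidden by the arm; depth puts the panel face about vertical at x≈0.682. Force has risen to 13 N, so this is the catch or the stop. I'll nudge further.

Call:
step_arm([
  [0.7,0,0,0],
])

```text
time_s: 9.98
position: [0.6633, -0.2005, 0.125]
ee_rot: [-3.141, 0.008, 0.01]
contact_force: [-14.9, 1.3, 5.9]
gripper_width: -0.002
grip_force: 7.4
```

Call:
step_arm([
  [0.5,0,0,0],
])

```text
time_s: 10.1
position: [0.6634, -0.2005, 0.125]
ee_rot: [-3.14, 0.008, 0.012]
contact_force: [-16.4, 0.5, 5.8]
gripper_width: -0.001
grip_force: 8.5
```

Call:
step_arm([
  [1,0,0,0],
  [1,0,0,0],
  [0,0,0,0],
])

```text
time_s: 10.48
position: [0.664, -0.2005, 0.1249]
ee_rot: [-3.14, 0.008, 0.019]
contact_force: [-24.6, 2.0, 9.4]
gripper_width: 0.003
grip_force: 12.7
```

That is the end stop: 25 N with no movement. I'll back off over the cassette and look with the wrist camera.

Call:
step_arm([
  [-6,0,0,0],
  [-12,0,0,0],
  [-24,0,0,0],
  [-25,0,-25,0],
  [0,0,-30,0],
  [0,0,-30,0],
  [0,0,0,0],
])

```text
time_s: 11.35
position: [0.6016, -0.2006, 0.2129]
ee_rot: [3.139, -0.007, 0.008]
contact_force: [0.1, 1.0, -0.3]
gripper_width: 0.0
grip_force: 0.0
```

Run:
```python
from h import *
np.set_printoptions(precision=4,suppress=True)
o=bot.get_obs();print(o["time_s"],o["position"])
ps=[bot.capture(n) for n in("wrist","side")]
for n,p in zip(("w","s"),ps):
  for t in("cassette_dome","cover_bar","cover_hinge","cassette"):
    for d in bot.landmark_of(p,t)[:1]+bot.spot_in(p,t)[:1]: print(n,t,np.round(d["centre"]),round(d["conf"],2),world(p,d["centre"]),atz(p,d["centre"],.092))
# dome & orange by colour, wrist
p=ps[0];hsv=cv2.cvtColor(p["frame"],cv2.COLOR_BGR2HSV)
m=cv2.inRange(hsv,(5,120,90),(22,255,255));print("orange",m.sum()/255)
if m.any():
  ys,xs=np.nonzero(m);print(ys.min(),ys.max(),xs.min(),xs.max(),[atz(p,c,.085) for c in((ys.min(),xs.min()),(ys.max(),xs.max()))])
p=ps[1]
K=np.array([[p["fx"],0,p["cx"]],[0,p["fy"],p["cy"]],[0,0,1.]])
hsv=cv2.cvtColor(p["frame"],cv2.COLOR_BGR2HSV);m=cv2.inRange(hsv,(5,140,120),(20,255,255));m[:280]=0;ys,xs=np.nonzero(m)
pts=np.array([atz(p,c,.0855) for c in zip(ys,xs)]);print("side orange",len(pts),pts.min(0),pts.max(0) if len(pts) else 0)
a=ps[0]["frame"];b=cv2.resize(ps[1]["frame"][180:360,320:500],(480,480));cv2.imwrite("pics/w5.png",cv2.resize(np.hstack([a,b]),(800,343)))
```

```text
11.35 [ 0.6016 -0.2006  0.2129]
w cassette_dome [237. 314.] 0.71 [ 0.6059 -0.1996  0.092 ] [ 0.6059 -0.1996  0.092 ]
w cassette_dome [234. 314.] 0.95 [ 0.6081 -0.1996  0.0918] [ 0.6082 -0.1996  0.092 ]
w cover_bar [217. 312.] 0.66 [ 0.6191 -0.1981  0.085 ] [ 0.6205 -0.1982  0.092 ]
w cover_bar [117. 304.] 0.74 [ 0.6844 -0.1944  0.1456] [ 0.6888 -0.1928  0.092 ]
w cover_hinge [114. 309.] 0.7 [ 0.6854 -0.1973  0.1545] [ 0.6911 -0.1963  0.092 ]
w cassette [215. 314.] 0.57 [ 0.62   -0.1992  0.0818] [ 0.622  -0.1993  0.092 ]
w cassette [232. 313.] 0.8 [ 0.6094 -0.1987  0.0915] [ 0.6095 -0.1987  0.092 ]
s cassette_dome [286. 392.] 0.77 [ 0.61   -0.185   0.0848] [ 0.6054 -0.1975  0.092 ]
s cassette_dome [293. 392.] 0.64 [ 0.6003 -0.2113  0.0867] [ 0.597  -0.2202  0.092 ]
s cover_bar [274. 430.] 0.62 [ 0.6853 -0.1649  0.0872] [ 0.6813 -0.1735  0.092 ]
s cover_bar [263. 441.] 0.78 [ 0.6815 -0.2099  0.1302] [ 0.7167 -0.1378  0.092 ]
s cover_hinge [279. 440.] 0.82 [ 0.6759 -0.2242  0.1106] [ 0.692  -0.1916  0.092 ]
s cover_hinge [310. 409.] 0.73 [ 0.5988 -0.2895  0.1019] [ 0.6052 -0.2741  0.092 ]
s cassette [305. 260.] 0.32 [ 0.4014 -0.0623  0.0066] [ 0.3908 -0.2085  0.092 ]
s cassette [292. 394.] 0.65 [ 0.6047 -0.2098  0.0872] [ 0.6016 -0.218   0.092 ]
orange 6728.0
0 422 0 583 [array([0.7645, 0.0041, 0.085 ]), array([ 0.4291, -0.4423,  0.085 ])]
side orange 241 [ 0.5833 -0.2307  0.0855] [ 0.6164 -0.1756  0.0855]
```

View pics/w5.png

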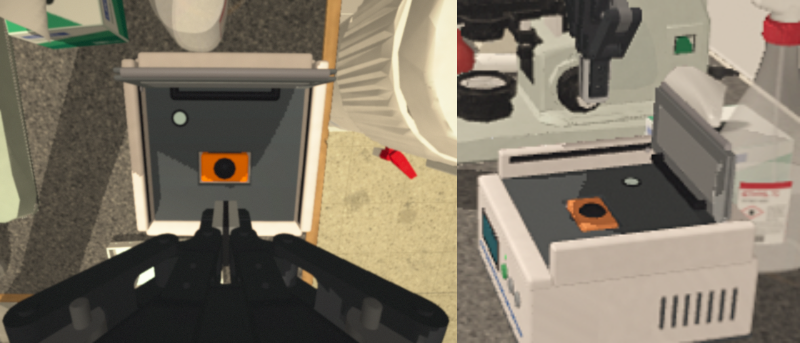

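The wrist view shows the cover standing folded, and the dome at image (225,168), world (0.607, -0.1995, 0.092). That matches the hinge estimate minus 85 mm. Next I'll press it down.

Call:
step_arm([
  [5,-1,30,0],
  [0,0,30,0],
  [0,0,26,0],
  [0,0,8,0],
  [0,0,2,0],
  [0,0,2,0],
  [0,0,1,0],
])

```text
time_s: 13.12
position: [0.6061, -0.1995, 0.1127]
ee_rot: [3.14, -0.007, 0.003]
contact_force: [-1.4, -0.1, 6.6]
gripper_width: -0.004
grip_force: 2.9
```

Call:
step_arm([
  [0,0,1,0],
  [0,0,1,0],
])

```text
time_s: 13.38
position: [0.6062, -0.1995, 0.1108]
ee_rot: [3.14, -0.007, 0.003]
contact_force: [-1.4, 0.3, 7.1]
gripper_width: -0.001
grip_force: 3.4
```

Call:
step_arm([
  [0,0,1,0],
  [0,0,1,0],
])

```text
time_s: 13.62
position: [0.6062, -0.1995, 0.1089]
ee_rot: [3.14, -0.007, 0.004]
contact_force: [-1.3, 0.6, 6.9]
gripper_width: 0.001
grip_force: 3.5
```

Call:
step_arm([
  [0,0,1,0],
  [0,0,0.7,0],
])

```text
time_s: 13.88
position: [0.6062, -0.1995, 0.1072]
ee_rot: [3.14, -0.007, 0.004]
contact_force: [-0.8, -0.3, 6.5]
gripper_width: 0.002
grip_force: 3.5
```

Call:
step_arm([
  [0,0,0.7,0],
  [0,0,0.5,0],
])

```text
time_s: 14.12
position: [0.6065, -0.1997, 0.1069]
ee_rot: [3.14, -0.007, 0.005]
contact_force: [-2.6, 0.9, 13.8]
gripper_width: 0.003
grip_force: 6.7
```

It's on the stop, so I'll release. Then rise, turn the jaws to close along x, and open part way.

Call:
step_arm([
  [0,0,-2,0],
  [0,0,-6,0],
  [0,0,-10,0],
  [0,0,-30,0],
  [0,0,-25,-10],
  [0,0,0,-10],
  [0,0,0,-10],
  [0,0,0,-10],
  [0,0,0,-10],
  [0,0,0,-10],
  [0,0,0,-10],
  [0,0,0,-10],
  [0,0,0,-10],
  [0,0,0,0],
], gripper=0)

```text
time_s: 15.88
position: [0.6056, -0.1991, 0.1775]
ee_rot: [-2.228, -2.214, 0.0]
contact_force: [0.2, -0.4, -1.1]
gripper_width: 0.003
grip_force: 0.0
```

Run:
```python
from h import *
np.set_printoptions(precision=4,suppress=True)
o=bot.get_obs();print(o["time_s"],o["position"],R.from_rotvec(o["ee_rot"]).as_matrix(),o["joint_pos"])
ps=[bot.capture(n) for n in("wrist","side")]
for n,p in zip(("w","s"),ps):
  for d in bot.landmark_of(p,"cassette_dome")[:1]+bot.spot_in(p,"cassette_dome")[:1]: print(n,np.round(d["centre"]),round(d["conf"],2),world(p,d["centre"]),atz(p,d["centre"],.11))
a=ps[0]["frame"];b=cv2.resize(ps[1]["frame"][180:360,320:500],(480,480));cv2.imwrite("pics/w6.png",cv2.resize(np.hstack([a,b]),(800,343)))
```

```text
15.875 [ 0.6056 -0.1991  0.1775] [[ 0.0062  1.     -0.0002]
 [ 1.     -0.0062  0.0002]
 [ 0.0002 -0.0002 -1.    ]] [-0.5011  0.6216  1.2291  0.0001  1.2911 -0.4949]
w [265. 315.] 0.68 [ 0.6058 -0.1986  0.1096] [ 0.6058 -0.1984  0.11  ]
s [277. 392.] 0.81 [ 0.6041 -0.1976  0.1084] [ 0.603  -0.2006  0.11  ]
s [288. 391.] 0.74 [ 0.5949 -0.2213  0.1029] [ 0.5903 -0.2336  0.11  ]
```

View pics/w6.png

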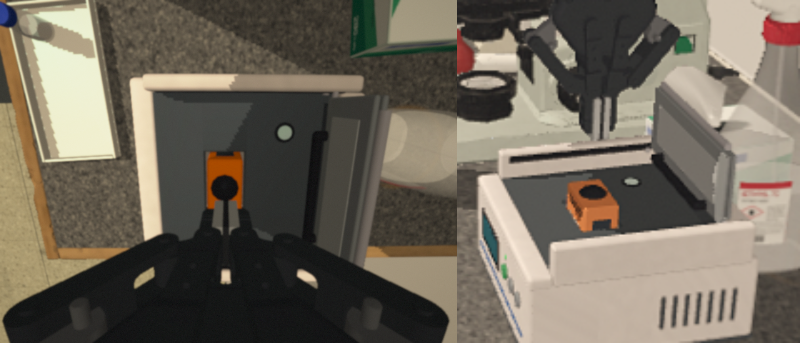

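The cassette has popped up, dome top at (0.606, -0.199, 0.110), and the cover is still folded. Now I'll open to 50 mm, descend and grip across its 30 mm.

Call:
step_arm([
  [0,0,0,0],
  [0,0,10,0],
  [0,0,15,0],
  [0,0,15,0],
  [0,0,15,0],
  [0,0,8,0],
  [0,0,4,0],
  [0,0,0,0],
], gripper=50)

```text
time_s: 17.18
position: [0.6057, -0.1992, 0.1104]
ee_rot: [2.227, 2.216, 0.0]
contact_force: [-0.1, 0.4, 0.4]
gripper_width: 0.581
grip_force: 0.0
```

Call:
step_arm([
  [0,0,0,0],
  [0,0,0,0],
  [0,0,0,0],
  [0,0,0,0],
  [0,0,0,0],
], gripper=20)

```text
time_s: 17.8
position: [0.6058, -0.1993, 0.1106]
ee_rot: [2.226, 2.216, 0.0]
contact_force: [-0.1, -0.3, 4.0]
gripper_width: 0.332
grip_force: 61.2
```

Call:
step_arm([
  [0,0,-4,0],
  [0,0,-10,0],
  [0,0,-15,0],
  [0,0,-20,0],
  [0,0,-20,0],
  [0,0,-15,0],
  [0,0,0,0],
])

```text
time_s: 18.68
position: [0.606, -0.1994, 0.1958]
ee_rot: [2.225, 2.215, 0.001]
contact_force: [0.3, -0.3, -1.3]
gripper_width: 0.331
grip_force: 60.7
```

Run:
```python
from h import *
np.set_printoptions(precision=4,suppress=True)
o=bot.get_obs();print(o["time_s"],o["position"],o["gripper_width"])
ps=[bot.capture(n) for n in("top","side")]
for n,p in zip("ts",ps):
  for t in("cassette_dome","cassette","tray","vial_3"):
    for d in bot.landmark_of(p,t)[:1]: print(n,t,np.round(d["centre"]),round(d["conf"],2),world(p,d["centre"]))
cv2.imwrite("pics/s7.png",cv2.resize(ps[1]["frame"][140:400,210:510],None,fx=2,fy=2))
```

```text
18.675 [ 0.606  -0.1994  0.1958] 0.3307337057537956
t vial_3 [316. 376.] 0.37 [ 0.3783 -0.0175  0.5352]
s cassette_dome [229. 392.] 0.96 [ 0.6013 -0.1962  0.1919]
s cassette [270. 394.] 0.63 [ 0.5976 -0.2251  0.1361]
s tray [321. 276.] 0.92 [ 0.4247 -0.1169  0.0027]
s vial_3 [334. 396.] 0.74 [ 0.5814 -0.2893  0.0639]
```

View pics/s7.png

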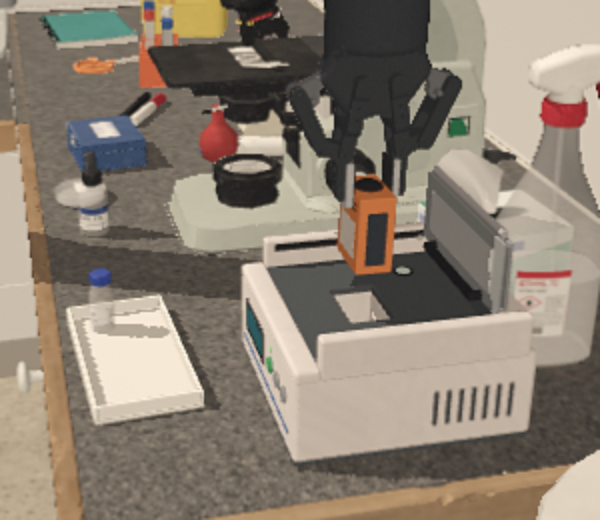

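The cassette is out and upright in the jaws, the tray's -y half is free, and the cover is still folded. I'll carry it to about (0.425, -0.155).

Call:
step_arm([
  [4,-16,0,0],
  [7,-30,0,0],
  [8,-30,0,0],
  [7,-30,0,0],
  [7,-30,0,0],
  [7,-30,0,0],
  [4,-15,0,0],
  [0,0,20,0],
  [0,0,30,0],
  [0,0,30,0],
  [0,0,20,0],
  [0,0,10,0],
  [0,0,5,0],
  [0,0,0,0],
])

```text
time_s: 20.92
position: [0.425, -0.1545, 0.0797]
ee_rot: [2.226, 2.216, 0.0]
contact_force: [0.4, 0.3, -0.6]
gripper_width: 0.331
grip_force: 60.7
```

Call:
step_arm([
  [0,0,2,0],
  [0,0,2,0],
])

```text
time_s: 21.18
position: [0.425, -0.1544, 0.0756]
ee_rot: [2.226, 2.216, 0.0]
contact_force: [-0.3, 0.1, -0.2]
gripper_width: 0.331
grip_force: 60.7
```

Call:
step_arm([
  [0,0,1,0],
  [0,0,1,0],
])

```text
time_s: 21.42
position: [0.425, -0.1545, 0.0745]
ee_rot: [2.226, 2.216, -0.0]
contact_force: [-8.7, 4.2, 26.3]
gripper_width: 0.335
grip_force: 64.0
```

Call:
step_arm([
  [0,0,0.5,0],
  [0,0,0.5,0],
])

```text
time_s: 21.68
position: [0.425, -0.1545, 0.0745]
ee_rot: [2.226, 2.216, -0.0]
contact_force: [-11.2, 5.1, 34.6]
gripper_width: 0.334
grip_force: 65.2
```

It's on the floor. I'll ease off, open and rise.

Call:
step_arm([
  [0,0,-1.5,0],
  [0,0,-0.3,0],
])

```text
time_s: 21.92
position: [0.425, -0.1545, 0.0746]
ee_rot: [2.226, 2.216, 0.0]
contact_force: [-2.0, 0.2, 5.4]
gripper_width: 0.335
grip_force: 61.5
```

Call:
step_arm([
  [0,0,0,0],
  [0,0,0,0],
  [0,0,0,0],
  [0,0,0,0],
  [0,0,-5,0],
  [0,0,-15,0],
  [0,0,-30,0],
  [0,0,-40,0],
  [0,0,-30,0],
  [0,0,0,0],
], gripper=50)

```text
time_s: 23.18
position: [0.4256, -0.1548, 0.1963]
ee_rot: [2.223, 2.213, 0.001]
contact_force: [0.3, -0.1, -0.4]
gripper_width: 0.582
grip_force: 0.0
```

Run:
```python
from h import *
np.set_printoptions(precision=4,suppress=True)
o=bot.get_obs();print(o["time_s"],o["position"],o["contact_force"])
p=bot.capture("side")
for t in("cassette_dome","cassette","tray","vial_3"):
    for d in bot.landmark_of(p,t)[:1]: print(t,np.round(d["centre"]),round(d["conf"],2),world(p,d["centre"]))
cv2.imwrite("pics/s8.png",cv2.resize(p["frame"][140:400,210:510],None,fx=2,fy=2))
```

```text
23.175 [ 0.4256 -0.1548  0.1963] [ 0.3164 -0.1401 -0.4252]
cassette_dome [298. 276.] 0.85 [ 0.4207 -0.1581  0.0714]
cassette [333. 279.] 0.91 [ 0.4216 -0.1801  0.0191]
tray [321. 277.] 0.57 [ 0.4183 -0.1802  0.0432]
vial_3 [335. 397.] 0.62 [ 0.583  -0.2899  0.0625]
```

View pics/s8.png

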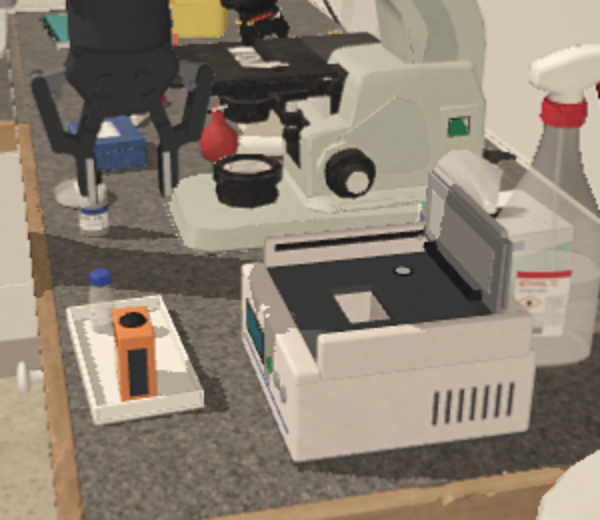

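The cassette stands upright in the tray (135,355) with its dome at z≈0.071. The vial is undisturbed at (100,290), the cover is folded, and the gripper is clear of everything.

```bash
python3 -c "
from cell import bot
print(bot.hand_in())"
```

```text
the job is handed in; nothing more can be done
None
```

I've handed the job in: the cover is folded against its stop and holding, the cassette popped up and stands upright on the tray floor, and the vial, dropper bottle and Petri dish were left alone; no verdict came back.

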